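Set the steel measuring cups on their bamboo coasters

TASK

Lay out for baking: pick up the three steel measuring cups one after another and stand each on the bamboo coaster of its own size - the smallest cup in the middle of the smallest coaster, the middle-sized on the middle-sized, the largest on the largest. Keep the cups upright, set them down rather than dropping them, and leave the yellow pinch bowl, the glass loaf dish and the spice jar where they are.

Things in the scene. Friction and masses are not known exactly. Their poses are not given: they have to be found in the camera images.
- cup_small: the smallest of the three round steel measuring cups: open on top, straight upright wall, 40 mm outside diameter, 28 mm high, wall 2 mm, about 40 g. Origin at the centre of its underside, z up through its mouth. A flat steel handle 12 mm wide and 3 mm thick runs level along its +x axis, just under the rim, from the wall to 72 mm from the cup's axis. It stands on the counter at the start, turned any way.
- cup_medium: the middle-sized of the three round steel measuring cups: open on top, straight upright wall, 52 mm outside diameter, 36 mm high, wall 2 mm, about 60 g. Origin at the centre of its underside, z up through its mouth. A flat steel handle 12 mm wide and 3 mm thick runs level along its +x axis, just under the rim, from the wall to 72 mm from the cup's axis. It stands on the counter at the start, turned any way.
- cup_large: the largest of the three round steel measuring cups: open on top, straight upright wall, 64 mm outside diameter, 45 mm high, wall 2 mm, about 90 g. Origin at the centre of its underside, z up through its mouth. A flat steel handle 12 mm wide and 3 mm thick runs level along its +x axis, just under the rim, from the wall to 72 mm from the cup's axis. It stands on the counter at the start, turned any way.
- coaster_small: the smallest of the three round flat bamboo coasters: 68 mm diameter, 8 mm thick, stuck fast to the counter with a non-slip foot. Origin at the centre of its underside, on the counter; its top lies at z = 8 mm.
- coaster_medium: the middle-sized of the three round flat bamboo coasters: 86 mm diameter, 8 mm thick, stuck fast to the counter with a non-slip foot. Origin at the centre of its underside, on the counter; its top lies at z = 8 mm.
- coaster_large: the largest of the three round flat bamboo coasters: 106 mm diameter, 8 mm thick, stuck fast to the counter with a non-slip foot. Origin at the centre of its underside, on the counter; its top lies at z = 8 mm.
- pinch_bowl: bystander: yellow silicone pinch bowl, 76 mm across the rim, 48 mm across the foot, 32 mm high, loose on the counter among the cups and coasters. Origin at the centre of its underside.
- loaf_dish: bystander: clear glass loaf dish, an open box about 115 mm (its x) by 230 mm (its y) and 65 mm high, beyond the work. Origin at the centre of its underside.
- spice_jar: bystander: round spice jar with a black lid, 44 mm diameter, 95 mm high, standing at the left end of the work as the robot sees it (y 0.37 to 0.42 m). Origin at the centre of its underside.

How it is judged:
By the outcome, as a careful person would: the job done as asked, in the order asked, and still so for the second after the job is handed in, with the robot touching nothing.
It also fails if it takes over 80 s, if anything falls off the work surface, if the arm or the gripper's body presses on something with over 40 N, if the wrist force passes 120 N, or if a joint passes its speed limit or range.

ROBOT

A 6-joint arm with a two-finger parallel gripper is mounted at the origin on the work surface. World frame = base frame: x ahead of the robot, y to its left, z up, the work surface at z = 0. Lengths are in m, angles in rad, forces in N, time in s.
With the tool pointing down it reaches from about 0.3 to 0.875 m from the base axis. Payload 4.2 kg.
Tool frame: the origin (TCP) lies between the finger pads; the fingertips stand 8 mm ahead of it and the grasp point (between the pads) lies 11 mm behind it; z points along the fingers, y is the line along which they close (so a half turn about z gives the same grasp; the last joint's range is limited). The gripper opens to 85 mm and grips with 20 to 120 N. Pads are 22 mm wide; open, the fingers measure 114 mm over their backs; the gripper's body (76 mm by 85 mm) begins 54 mm behind the grasp point. The pads swing forward as they close: fully open they stand 13 mm farther back than shut.
Start: joints at [-1.292, 0.32, 1.565, -0, 1.257, -0.02], TCP at [0.169, -0.55, 0.239] pointing down, gripper open.
Joint ranges: [-3.11, 3.11], [-0.84, 2.01], [0.21, 2.61], [-1.34, 4.49], [0.05, 2.63], [-2.56, 2.56]. Speed limits (rad/s): [2.57, 2.57, 3.14, 3.14, 3.14, 3.14].

INTERFACE

Orientations are given as a unit quaternion [w, x, y, z].
In Python, from workcell import arm gives the robot as it stands.
- The arm moves only by the tool send_rows, never from a script. Its argument "targets" is a list of rows, each a list of 7 numbers: the shift along the tool's x, y, z each as a share of 20 mm, from -1 to 1, then the turn, a rotation vector about the tool's x, y, z each as a share of 8 degrees, from -1 to 1, then the opening, from 0 (shut) to 1 (fully open). A call has 1 to 12 rows; each row shifts and turns the commanded pose from where the row before left it, along the tool's axes as they then stand; what a row does not reach is not made up. A row lasts 1/8 s, in which the tool goes at most 62.5 mm and 10.7 degrees, less where a joint would pass 70% of its speed; a pose out of reach is approached as far as the arm can. A call with a number of a shift or a turn outside -1 to 1 is refused whole. A call with a gripper value outside its range is refused whole. The fingers move at their own pace and stop on an object; "force" is the grip in N (left out, the last holds). Time passes only in rows, so rows that do not move let the fingers close. It gives the time, the measured TCP pose, the force, the opening and the grip force at its end, in the units of the state.
- arm.read_state(): the state, without advancing time (a new reading comes with each control period).
- arm.grab_frame(name): name is "scene" or "top"; returns a dict with "frame" (480x640x3 uint8, blue, green, red), "z_map" (480x640 float32, m along the optical axis (not along the pixel's ray), 0 where there is no reading), "camera_matrix" (3x3 intrinsics, pixels), "R" (3x3) and "t" (3): a world point X has camera coordinates R X + t. Camera axes: x right, y down, z forward; pixel columns grow to the right and rows downward; lengths in m; the calibration is good to about 2 mm. A picture is of the moment at which its call begins.
- arm.close_job(): hands the job in; it is judged then, once.
The state is a dict: "t": time; "joint_pos": joint angles; "dq": joint speeds; "tau": joint torques, N m; "tcp_pos": TCP position; "ee_rot": TCP orientation; "wrist_force": force on the tool from outside, world axes, zero at the start; "torque": the same for the moment, N m; "gripper_width": opening from 0.0 (shut) to 1.0 (fully open); "gripper_force": force on a finger pad.
Only numpy, scipy, OpenCV 4.12 (cv2) and the standard library are available. Lean on these libraries where they do the work, as an engineer would, in place of code of your own. Each camera call takes 0.05 s, during which the arm holds its last target. There are 200 camera calls.

## Working session

There is one attempt and no reset: what is moved stays moved. The work goes in short steps, Python scripts to look and compute and a tool call to move; the robot and the scene stay as the last step left them, time stands still between calls to the robot, and variables do not carry over. Pictures are saved under pics/ and viewed, at most 14 in all, crops included, and the job is handed in when it is done.

Besides the shell and the picture viewer there is one more tool, called after "Request:" by a JSON object that holds its "op" and its "data". send_rows: Moves the arm, as the interface text tells. Its arguments: {"type":"object","properties":{"targets":{"type":"array","items":{"type":"array","items":{"type":"number"}}},"force":{"type":"number"}},"required":["targets"]}

```bash
mkdir -p pics; ls; cat > h.py <<'E'
import numpy as np, cv2
from workcell import arm
def grab(n):
    f=arm.grab_frame(n); return f
def ray(f,u,v,z):
    K=np.array(f["camera_matrix"]);R=np.array(f["R"]);t=np.array(f["t"])
    c=-R.T@t; d=R.T@np.linalg.inv(K)@np.array([u,v,1.]); return c+d*(z-c[2])/d[2]
def world(f):
    K=np.array(f["camera_matrix"]);R=np.array(f["R"]);t=np.array(f["t"]);z=f["z_map"]
    v,u=np.mgrid[:480,:640]; P=np.stack([(u-K[0,2])/K[0,0]*z,(v-K[1,2])/K[1,1]*z,z],-1)
    return (P-t)@R
E
python3 - <<'E'
from h import *
for n in("top","scene"):
    f=grab(n); cv2.imwrite(f"pics/{n}0.png",f["frame"]); np.save(f"{n}0.npy",f,allow_pickle=True)
    print(n,-np.array(f["R"]).T@f["t"],f["camera_matrix"],np.array(f["R"]).round(2))
print(arm.read_state())
E
```

```text
pics
top [0.54602107 0.03371998 0.96326384] [[471.46188807   0.         311.12194451]
 [  0.         471.46188807 227.98931545]
 [  0.           0.           1.        ]] [[ 0.02 -1.   -0.03]
 [-1.   -0.02 -0.09]
 [ 0.09  0.03 -1.  ]]
scene [1.25313484 0.57323005 0.59701531] [[484.72552966   0.         321.70169074]
 [  0.         484.72552966 250.46202256]
 [  0.           0.           1.        ]] [[-0.61  0.79 -0.01]
 [ 0.46  0.34 -0.82]
 [-0.65 -0.51 -0.57]]
{'t': 0.1, 'joint_pos': array([-1.29202812e+00,  3.20208232e-01,  1.56555061e+00,  1.06545991e-05,
        1.25739559e+00, -1.99925793e-02]), 'dq': array([-0.00065603, -0.00073836, -0.00363121,  0.0002749 , -0.00213331,
       -0.00012924]), 'tau': array([-6.21435502e-04, -4.16407585e+01, -2.34704232e+01, -9.07764684e-05,
        4.88903577e-03,  4.50594570e-06]), 'tcp_pos': array([ 0.16913781, -0.54913049,  0.23858016]), 'ee_rot': array([-7.75012659e-04,  9.88863425e-01,  1.48823779e-01, -9.57313183e-05]), 'wrist_force': array([-0.14390699, -0.96828799, -1.27162843]), 'torque': array([-0.00250996,  0.00770527,  0.01920554]), 'gripper_force': 0.0, 'gripper_width': 0.998079264634242}
```

View pics/top0.png

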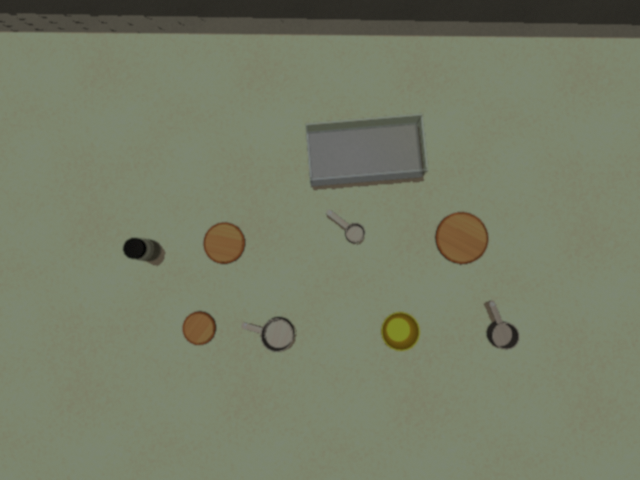

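View pics/scene0.png

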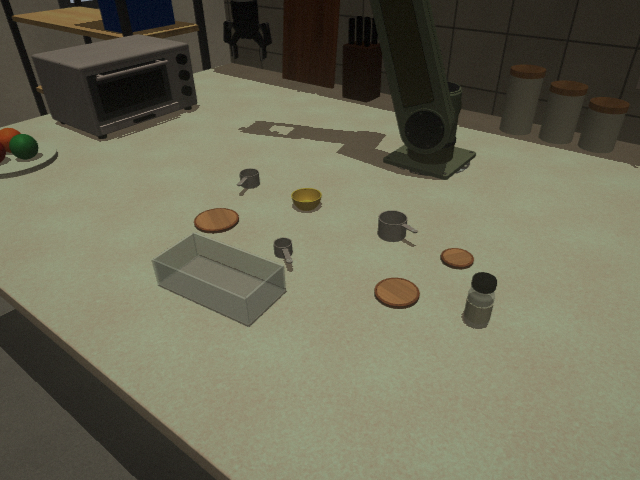

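The top view shows coasters small (199,328), medium (224,243) and large (462,238). The cups are small (355,233), large (278,334) and medium (503,334), the pinch bowl is at (400,331), and the dish lies above the small cup. The scene view agrees.

```bash
cat >> h.py <<'E'
def coasters(f):
    hsv=cv2.cvtColor(f["frame"],cv2.COLOR_BGR2HSV); m=cv2.inRange(hsv,(3,110,50),(18,255,255))
    out=[]
    for c in cv2.findContours(m,cv2.RETR_EXTERNAL,cv2.CHAIN_APPROX_NONE)[0]:
        if cv2.contourArea(c)>400:
            P=np.array([ray(f,u,v,.008)[:2] for u,v in cv2.convexHull(c)[:,0]],np.float32)
            (x,y),r=cv2.minEnclosingCircle(P); out.append((x,y,2000*r,cv2.contourArea(c)))
    return out
E
python3 - <<'E'
from h import *
f=np.load("top0.npy",allow_pickle=True).item()
s=np.load("scene0.npy",allow_pickle=True).item()
for g in (f,s): print(np.round(coasters(g),4))
W=world(f); print("counter z",np.median(W[300:400,320:370,2]))
h={'s':((355,233),.028,.040),'m':((503,334),.036,.052),'l':((278,334),.045,.064)}
for n,((u,v),H,D) in h.items():
    w=W[v-45:v+45,u-45:u+45].reshape(-1,3); k=(w[:,2]>H*.6)&(w[:,2]<H+.015)
    P=w[k]; c0=ray(f,u,v,H)[:2]
    r=np.hypot(*(P[:,:2]-c0).T); ring=P[r<D/2+.006]; hd=P[(r>D/2+.012)&(r<.09)]
    (x,y),rr=cv2.minEnclosingCircle(ring[:,:2].astype(np.float32))
    d=hd[:,:2].mean(0)-[x,y]; print(n,len(ring),len(hd),"ring",x,y,2*rr,np.median(ring[:,2]),"yaw",np.degrees(np.arctan2(d[1],d[0])), "c0",c0)
k=(W[...,2]>.02)&(W[...,2]<.12)
m=k.astype(np.uint8); n,l,st,ce=cv2.connectedComponentsWithStats(m)
for i in range(1,n):
    if st[i,4]>80:
        w=W[l==i]; print(st[i],w.min(0).round(3),w.max(0).round(3))
a=f["frame"]; b=np.hstack([cv2.resize(a[v-40:v+40,u-40:u+40],(260,260),interpolation=cv2.INTER_CUBIC) for (u,v),_,_ in h.values()])
cv2.imwrite("pics/crop0.png",cv2.convertScaleAbs(b,alpha=1.5))
E
```

```text
[[ 4.297000e-01  2.847000e-01  6.604420e+01  8.025000e+02]
 [ 6.019000e-01  2.412000e-01  8.419010e+01  1.253000e+03]
 [ 6.235000e-01 -2.393000e-01  1.042205e+02  2.019000e+03]]
[[ 6.0760000e-01  2.4200000e-01  9.1135000e+01  1.0025000e+03]
 [ 4.3420000e-01  2.8710000e-01  7.3553500e+01  4.6650000e+02]
 [ 6.2890000e-01 -2.3800000e-01  1.1383010e+02  7.9750000e+02]
 [-6.5060000e-01 -3.0941000e+00  1.5042889e+03  1.1120000e+03]]
counter z 0.0007481390258648089
s 97 122 ring 0.6301392316818237 -0.022442782297730446 0.04462210834026337 0.028329192173762615 yaw 53.21301736222775 c0 [ 0.62592168 -0.02434318]
m 264 98 ring 0.439807265996933 -0.31225550174713135 0.06192716583609581 0.03306994916919366 yaw 21.670750695259024 c0 [ 0.43764923 -0.30932393]
l 219 95 ring 0.4270727038383484 0.1252591758966446 0.06784452497959137 0.0439733976577979 yaw 76.35411491143408 c0 [0.42659752 0.12110979]
[ 306  113  123   71 2349] [ 0.724 -0.161  0.02 ] [0.861 0.077 0.07 ]
[326 209  40  33 232] [ 0.61  -0.044  0.02 ] [0.673 0.034 0.032]
[123 237  37  24 696] [0.562 0.368 0.02 ] [0.606 0.411 0.1  ]
[489 300  31  49 395] [ 0.411 -0.34   0.02 ] [ 0.502 -0.283  0.042]
[381 311  39  40 357] [ 0.401 -0.151  0.02 ] [ 0.476 -0.077  0.038]
[241 317  54  35 368] [0.394 0.092 0.02 ] [0.458 0.193 0.049]
```

View pics/crop0.png

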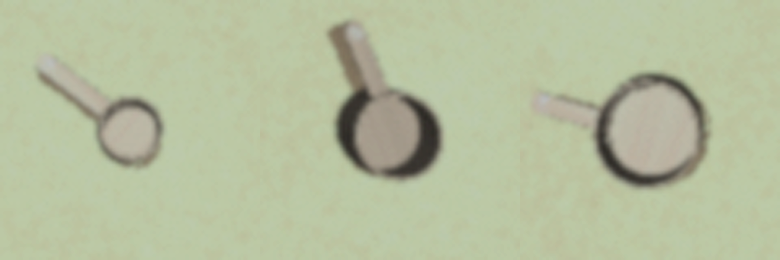

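```bash
cat >> h.py <<'E'
from scipy.spatial.transform import Rotation as Ro
def plan(x,y,z,th):
    """turn (units of 8deg, tool rotvec), then shift (units of 20mm) in the turned frame"""
    s=arm.read_state(); w,a,b,c=s["ee_rot"]; R=Ro.from_quat([a,b,c,w]).as_matrix(); t=np.radians(th)
    G=np.array([[np.cos(t),np.sin(t),0],[np.sin(t),-np.cos(t),0],[0,0,-1]])
    r=np.degrees(Ro.from_matrix(R.T@G).as_rotvec())/8
    print("t",round(s["t"],2),"tcp",s["tcp_pos"].round(4),"grip",round(s["gripper_width"],3),round(s["gripper_force"],1),"F",s["wrist_force"].round(1))
    print("turn",r.round(2),"shift",(G.T@(np.array([x,y,z])-s["tcp_pos"])/.02).round(2))
E
python3 - <<'E'
from h import *
f=np.load("top0.npy",allow_pickle=True).item()
for c,t,h in (((.630,-.0225),(328,212),.026),((.437,-.313),(490.7,303),.034),((.426,.124),(243,324.8),.043)):
    p=ray(f,*t,h)[:2]-c; print(np.hypot(*p),np.degrees(np.arctan2(p[1],p[0])))
plan(.630,-.0225,.12,55)
E
```

```text
0.06437455241996226 54.82893019756004
0.06399622544343339 23.599254222661642
0.06750362612449369 76.38459051826048
t 0.1 tcp [ 0.1691 -0.5491  0.2386] grip 0.998 0.0 F [-0.1 -1.  -1.3]
turn [-0.01 -0.   -4.74] shift [34.79  3.77  5.93]
```

Request:
{"op": "send_rows", "data": {"targets": [[0, 0, 0.5, 0, 0, -0.95, 1], [0, 0, 0.5, 0, 0, -0.95, 1], [0, 0, 0.5, 0, 0, -0.95, 1], [0, 0, 0.5, 0, 0, -0.95, 1], [0, 0, 0.5, 0, 0, -0.94, 1], [1, 0.1, 0, 0, 0, 0, 1], [1, 0.1, 0, 0, 0, 0, 1], [1, 0.1, 0, 0, 0, 0, 1], [1, 0.1, 0, 0, 0, 0, 1], [1, 0.1, 0, 0, 0, 0, 1], [1, 0.1, 0, 0, 0, 0, 1], [1, 0.1, 0, 0, 0, 0, 1]], "force": 30}}

```text
t: 1.6
tcp_pos: [0.2619, -0.4418, 0.1894]
ee_rot: [0.0, 0.887, 0.462, 0.0]
wrist_force: [-0.1, -0.5, 0.7]
gripper_width: 1.004
gripper_force: 0.0
```

Request:
{"op": "send_rows", "data": {"targets": [[1, 0.1, 0, 0, 0, 0, 1], [1, 0.1, 0, 0, 0, 0, 1], [1, 0.1, 0, 0, 0, 0, 1], [1, 0.1, 0, 0, 0, 0, 1], [1, 0.1, 0, 0, 0, 0, 1], [1, 0.1, 0, 0, 0, 0, 1], [1, 0.1, 0, 0, 0, 0, 1], [1, 0.1, 0, 0, 0, 0, 1], [1, 0.1, 0, 0, 0, 0, 1], [1, 0.1, 0, 0, 0, 0, 1], [1, 0.1, 0, 0, 0, 0, 1], [1, 0.1, 0, 0, 0, 0, 1]]}}

```text
t: 3.1
tcp_pos: [0.4188, -0.2587, 0.1893]
ee_rot: [0.0, 0.887, 0.462, -0.0]
wrist_force: [0.0, 0.1, 0.0]
gripper_width: 0.999
gripper_force: 0.0
```

Request:
{"op": "send_rows", "data": {"targets": [[1, 0.1, 0, 0, 0, 0, 1], [1, 0.1, 0, 0, 0, 0, 1], [1, 0.1, 0, 0, 0, 0, 1], [1, 0.1, 0, 0, 0, 0, 1], [1, 0.1, 0, 0, 0, 0, 1], [1, 0.1, 0, 0, 0, 0, 1], [1, 0.1, 0, 0, 0, 0, 1], [1, 0.1, 0, 0, 0, 0, 1], [1, 0.1, 0, 0, 0, 0, 1], [1, 0.1, 0, 0, 0, 0, 1], [1, 0.1, 0, 0, 0, 0, 1], [1, 0.1, 0, 0, 0, 0, 1]]}}

```text
t: 4.6
tcp_pos: [0.5762, -0.0759, 0.1893]
ee_rot: [0.0, 0.887, 0.462, -0.0]
wrist_force: [0.4, -0.2, -0.7]
gripper_width: 1.003
gripper_force: 0.0
```

```bash
python3 - <<'E'
from h import *
plan(.626,-.024,.06,55)
E
```

```text
t 4.6 tcp [ 0.5762 -0.0759  0.1893] grip 1.003 0.0 F [ 0.4 -0.2 -0.7]
turn [0.   0.   0.01] shift [3.55 0.55 6.46]
```

Request:
{"op": "send_rows", "data": {"targets": [[1, 0.15, 0.5, 0, 0, 0, 1], [1, 0.15, 0.5, 0, 0, 0, 1], [1, 0.15, 1, 0, 0, 0, 1], [0.2, 0.1, 1, 0, 0, 0, 1], [0, 0, 1, 0, 0, 0, 1], [0, 0, 1, 0, 0, 0, 1], [0, 0, 1, 0, 0, 0, 1], [0, 0, 0, 0, 0, 0, 1]]}}

```text
t: 5.6
tcp_pos: [0.6196, -0.0303, 0.0664]
ee_rot: [-0.001, 0.887, 0.462, -0.002]
wrist_force: [-0.3, 0.2, -0.3]
gripper_width: 1.002
gripper_force: 0.0
```

```bash
python3 - <<'E'
from h import *
plan(.626,-.024,.012,55)
f=grab("top");cv2.imwrite("pics/a_top.png",cv2.convertScaleAbs(cv2.resize(f["frame"][150:290,280:440],(640,560)),alpha=1.5))
f=grab("scene");cv2.imwrite("pics/a_sc.png",cv2.convertScaleAbs(cv2.resize(f["frame"][160:300,220:380],(640,560)),alpha=1.5))
E
```

```text
t 5.6 tcp [ 0.6196 -0.0303  0.0664] grip 1.002 0.0 F [-0.3  0.2 -0.3]
turn [-0.03  0.02  0.01] shift [0.44 0.08 2.72]
```

View pics/a_sc.png

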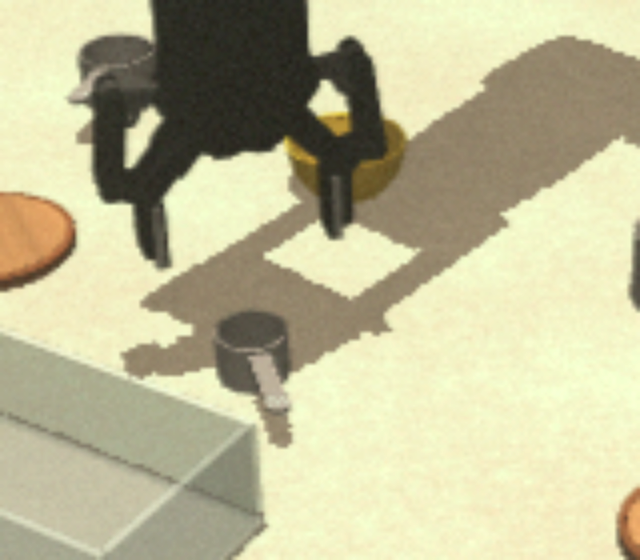

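The gripper is above the small cup (crop about (250,350)), with one finger on each side of it and the handle pointing toward the camera. I'll go down now.

Request:
{"op": "send_rows", "data": {"targets": [[0.44, 0.08, 0.7, 0, 0, 0, 1], [0, 0, 0.7, 0, 0, 0, 1], [0, 0, 0.7, 0, 0, 0, 1], [0, 0, 0.4, 0, 0, 0, 1], [0, 0, 0, 0, 0, 0, 1], [0, 0, 0, 0, 0, 0, 1]]}}

```text
t: 6.45
tcp_pos: [0.6277, -0.0246, 0.0196]
ee_rot: [0.0, 0.887, 0.462, 0.0]
wrist_force: [-0.2, -0.4, 0.2]
gripper_width: 1.001
gripper_force: 0.0
```

```bash
python3 - <<'E'
from h import *
plan(.626,-.024,.012,55)
f=grab("scene");cv2.imwrite("pics/b_sc.png",cv2.convertScaleAbs(cv2.resize(f["frame"][190:290,230:350],(720,600),interpolation=2),alpha=2))
E
```

```text
t 6.45 tcp [ 0.6277 -0.0246  0.0196] grip 1.001 0.0 F [-0.2 -0.4  0.2]
turn [ 0.01 -0.    0.  ] shift [-0.02 -0.09  0.38]
```

View pics/b_sc.png

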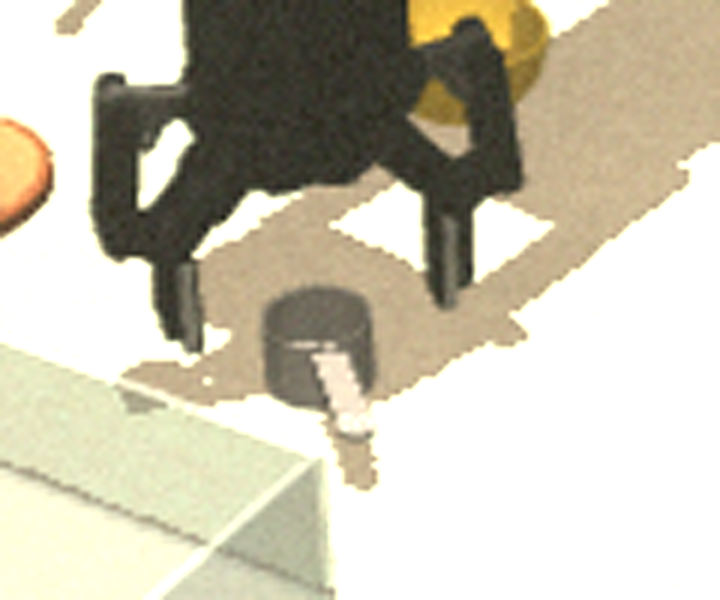

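Both fingertips (crop about (190,345) and (445,300)) straddle the cup at (318,345), with no contact. I'll lower the last few millimetres and close.

Request:
{"op": "send_rows", "data": {"targets": [[0, -0.05, 0.45, 0, 0, 0, 1], [0, 0, 0, 0, 0, 0, 1], [0, 0, 0, 0, 0, 0, 0.6], [0, 0, 0, 0, 0, 0, 0.5], [0, 0, 0, 0, 0, 0, 0.4], [0, 0, 0, 0, 0, 0, 0.3], [0, 0, 0, 0, 0, 0, 0.2], [0, 0, 0, 0, 0, 0, 0.2], [0, 0, 0, 0, 0, 0, 0.2]], "force": 30}}

```text
t: 7.62
tcp_pos: [0.6269, -0.024, 0.0107]
ee_rot: [0.0, 0.887, 0.462, 0.0]
wrist_force: [-0.7, 0.1, 6.1]
gripper_width: 0.46
gripper_force: 30.6
```

```bash
python3 - <<'E'
from h import *
plan(.4297,.2847,.12,55)
E
```

```text
t 7.62 tcp [ 0.6269 -0.024   0.0107] grip 0.46 30.6 F [-0.7  0.1  6.1]
turn [ 0.01 -0.    0.  ] shift [  6.99 -16.93  -5.46]
```

Request:
{"op": "send_rows", "data": {"targets": [[0, 0, -0.5, 0, 0, 0, 0.2], [0, 0, -1, 0, 0, 0, 0.2], [0, 0, -1, 0, 0, 0, 0.2], [0, 0, -1, 0, 0, 0, 0.2], [0, 0, -1, 0, 0, 0, 0.2], [0.41, -1, -0.5, 0, 0, 0, 0.2], [0.41, -1, 0, 0, 0, 0, 0.2], [0.41, -1, 0, 0, 0, 0, 0.2], [0.41, -1, 0, 0, 0, 0, 0.2], [0.41, -1, 0, 0, 0, 0, 0.2], [0.41, -1, 0, 0, 0, 0, 0.2], [0.41, -1, 0, 0, 0, 0, 0.2]]}}

```text
t: 9.12
tcp_pos: [0.5439, 0.1046, 0.1103]
ee_rot: [0.0, 0.887, 0.462, -0.0]
wrist_force: [0.1, 0.6, -0.1]
gripper_width: 0.466
gripper_force: 30.3
```

Request:
{"op": "send_rows", "data": {"targets": [[0.41, -1, 0, 0, 0, 0, 0.2], [0.41, -1, 0, 0, 0, 0, 0.2], [0.41, -1, 0, 0, 0, 0, 0.2], [0.41, -1, 0, 0, 0, 0, 0.2], [0.41, -1, 0, 0, 0, 0, 0.2], [0.41, -1, 0, 0, 0, 0, 0.2], [0.41, -1, 0, 0, 0, 0, 0.2], [0.41, -1, 0, 0, 0, 0, 0.2], [0.41, -1, 0, 0, 0, 0, 0.2], [0.41, -0.95, 0, 0, 0, 0, 0.2], [0, 0, 1, 0, 0, 0, 0.2], [0, 0, 1, 0, 0, 0, 0.2]]}}

```text
t: 10.62
tcp_pos: [0.4281, 0.2855, 0.0701]
ee_rot: [0.0, 0.887, 0.462, 0.001]
wrist_force: [-0.4, -1.3, 0.7]
gripper_width: 0.462
gripper_force: 30.3
```

Request:
{"op": "send_rows", "data": {"targets": [[0, 0, 0.5, 0, 0, 0, 0.2], [0, 0, 0, 0, 0, 0, 0.2], [0, 0, 0, 0, 0, 0, 0.2]]}}

```text
t: 11.0
tcp_pos: [0.429, 0.2849, 0.0609]
ee_rot: [-0.0, 0.887, 0.462, 0.001]
wrist_force: [0.1, -1.3, -0.2]
gripper_width: 0.465
gripper_force: 30.3
```

```bash
python3 - <<'E'
from h import *
plan(.43,.285,.0195,55)
f=grab("top");cv2.imwrite("pics/c.png",cv2.convertScaleAbs(cv2.resize(f["frame"][270:370,140:260],(400,333),interpolation=2),alpha=1.8))
a=cv2.imread("pics/c.png")
f=grab("scene");b=cv2.convertScaleAbs(cv2.resize(f["frame"][200:300,390:510],(400,333),interpolation=2),alpha=1.8)
cv2.imwrite("pics/c.png",np.hstack([a,b]))
E
```

```text
t 11.0 tcp [0.429  0.2849 0.0609] grip 0.465 30.3 F [ 0.1 -1.3 -0.2]
turn [ 0.   -0.01  0.  ] shift [0.03 0.04 2.07]
```

View pics/c.png

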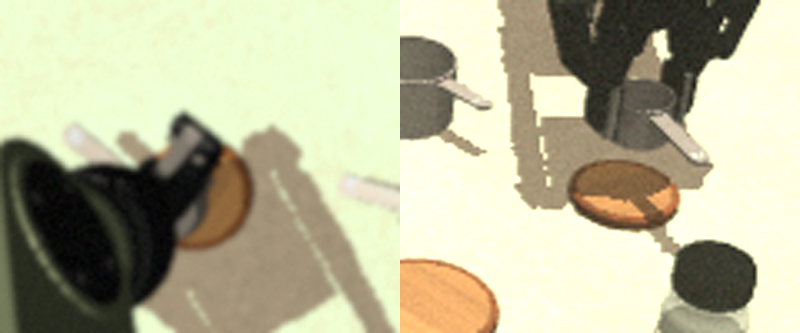

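The cup hangs upright over the small coaster. The handle tip is at top pixel (161,308), and I'll use it to check the cup's offset in the hand.

```bash
python3 - <<'E'
from h import *
for n,u,v in (("top",161.0,308.0),("scene",482,248.5)):
    f=grab(n); p=ray(f,u,v,.075)[:2]; print(n,p,p-.071*np.array([np.cos(np.radians(55)),np.sin(np.radians(55))]))
E
```

```text
top [0.47231569 0.34022902] [0.43159176 0.28206923]
scene [0.4723696  0.34337108] [0.43164567 0.28521128]
```

Request:
{"op": "send_rows", "data": {"targets": [[0, 0, 0.7, 0, 0, 0, 0.2], [0, 0, 0.6, 0, 0, 0, 0.2], [0, 0, 0.4, 0, 0, 0, 0.2], [0, 0, 0.25, 0, 0, 0, 0.2], [0, 0, 0.1, 0, 0, 0, 0.2], [0, 0, 0, 0, 0, 0, 0.2], [0, 0, 0, 0, 0, 0, 0.2]]}}

```text
t: 12.08
tcp_pos: [0.4288, 0.2847, 0.0196]
ee_rot: [0.0, 0.887, 0.462, 0.0]
wrist_force: [-0.9, -0.1, -0.8]
gripper_width: 0.462
gripper_force: 30.3
```

```bash
python3 - <<'E'
from h import *
plan(.43,.285,.019,55)
E
```

```text
t 12.07 tcp [0.4288 0.2847 0.0196] grip 0.462 30.3 F [-0.9 -0.1 -0.8]
turn [ 0. -0.  0.] shift [0.05 0.04 0.03]
```

Request:
{"op": "send_rows", "data": {"targets": [[0, 0, 0.05, 0, 0, 0, 0.2], [0, 0, 0, 0, 0, 0, 0.2], [0, 0, 0, 0, 0, 0, 0.6], [0, 0, 0, 0, 0, 0, 1], [0, 0, 0, 0, 0, 0, 1], [0, 0, 0, 0, 0, 0, 1], [0, 0, -0.5, 0, 0, 0, 1], [0, 0, -1, 0, 0, 0, 1], [0, 0, -1, 0, 0, 0, 1], [0, 0, -1, 0, 0, 0, 1], [0, 0, -1, 0, 0, 0, 1], [0, 0, -1, 0, 0, 0, 1]]}}

```text
t: 13.58
tcp_pos: [0.4286, 0.2846, 0.1296]
ee_rot: [0.0, 0.887, 0.462, 0.0]
wrist_force: [-0.4, 0.8, -0.6]
gripper_width: 1.0
gripper_force: 0.0
```

```bash
python3 - <<'E'
from h import *
plan(.435,-.3135,.07,23)
f=grab("scene");cv2.imwrite("pics/d.png",cv2.convertScaleAbs(cv2.resize(f["frame"][200:300,390:510],(480,400),interpolation=2),alpha=1.8))
E
```

```text
t 13.57 tcp [0.4286 0.2846 0.1296] grip 1.0 0.0 F [-0.4  0.8 -0.6]
turn [ 0.   -0.01  4.  ] shift [-11.39  27.65   2.98]
```

View pics/d.png

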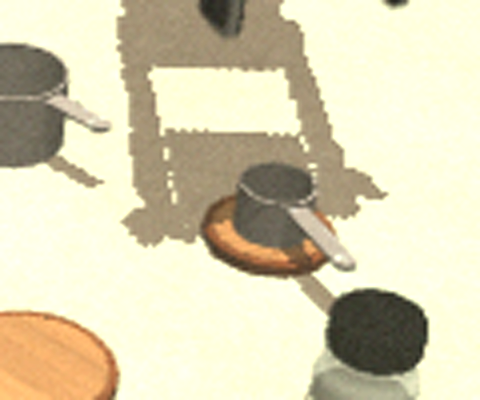

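The small cup stands centred on its coaster at (268,235). Next is the medium cup.

Request:
{"op": "send_rows", "data": {"targets": [[0, 0, 0, 0, 0, 1, 1], [0, 0, 0, 0, 0, 1, 1], [0, 0, 0, 0, 0, 1, 1], [0, 0, 0, 0, 0, 1, 1], [-0.41, 1, 0, 0, 0, 0, 1], [-0.41, 1, 0, 0, 0, 0, 1], [-0.41, 1, 0, 0, 0, 0, 1], [-0.41, 1, 0, 0, 0, 0, 1], [-0.41, 1, 0, 0, 0, 0, 1], [-0.41, 1, 0, 0, 0, 0, 1], [-0.41, 1, 0, 0, 0, 0, 1], [-0.41, 1, 0, 0, 0, 0, 1]]}}

```text
t: 15.12
tcp_pos: [0.4302, 0.1099, 0.1283]
ee_rot: [0.0, 0.98, 0.201, -0.0]
wrist_force: [0.0, 0.0, 0.2]
gripper_width: 0.993
gripper_force: 0.0
```

Request:
{"op": "send_rows", "data": {"targets": [[-0.41, 1, 0, 0, 0, 0, 1], [-0.41, 1, 0, 0, 0, 0, 1], [-0.41, 1, 0, 0, 0, 0, 1], [-0.41, 1, 0, 0, 0, 0, 1], [-0.41, 1, 0, 0, 0, 0, 1], [-0.41, 1, 0, 0, 0, 0, 1], [-0.41, 1, 0, 0, 0, 0, 1], [-0.41, 1, 0, 0, 0, 0, 1], [-0.41, 1, 0, 0, 0, 0, 1], [-0.41, 1, 0, 0, 0, 0, 1], [-0.41, 1, 0, 0, 0, 0, 1], [-0.41, 1, 0, 0, 0, 0, 1]]}}

```text
t: 16.62
tcp_pos: [0.4331, -0.149, 0.1283]
ee_rot: [0.0, 0.98, 0.2, -0.0]
wrist_force: [-0.2, -0.3, 0.1]
gripper_width: 1.002
gripper_force: 0.0
```

Request:
{"op": "send_rows", "data": {"targets": [[-0.41, 1, 0, 0, 0, 0, 1], [-0.41, 1, 0, 0, 0, 0, 1], [-0.41, 1, 0, 0, 0, 0, 1], [-0.41, 1, 0, 0, 0, 0, 1], [-0.41, 1, 0, 0, 0, 0, 1], [-0.41, 1, 0, 0, 0, 0, 1], [-0.41, 1, 0, 0, 0, 0, 1], [-0.2, 0.6, 0, 0, 0, 0, 1], [0, 0, 1, 0, 0, 0, 1], [0, 0, 1, 0, 0, 0, 1], [0, 0, 0, 0, 0, 0, 1]]}}

```text
t: 18.0
tcp_pos: [0.4364, -0.3111, 0.087]
ee_rot: [-0.001, 0.98, 0.2, -0.001]
wrist_force: [-0.6, 0.8, 1.0]
gripper_width: 1.001
gripper_force: 0.0
```

```bash
python3 - <<'E'
from h import *
plan(.435,-.3135,.013,23)
f=grab("top");a=cv2.convertScaleAbs(cv2.resize(f["frame"][280:380,440:560],(400,333),interpolation=2),alpha=1.8)
f=grab("scene");b=cv2.convertScaleAbs(cv2.resize(f["frame"][110:210,190:310],(400,333),interpolation=2),alpha=1.8)
cv2.imwrite("pics/e.png",np.hstack([a,b]))
E
```

```text
t 18.0 tcp [ 0.4364 -0.3111  0.087 ] grip 1.001 0.0 F [-0.6  0.8  1. ]
turn [-0.02  0.01  0.01] shift [-0.11  0.09  3.7 ]
```

View pics/e.png

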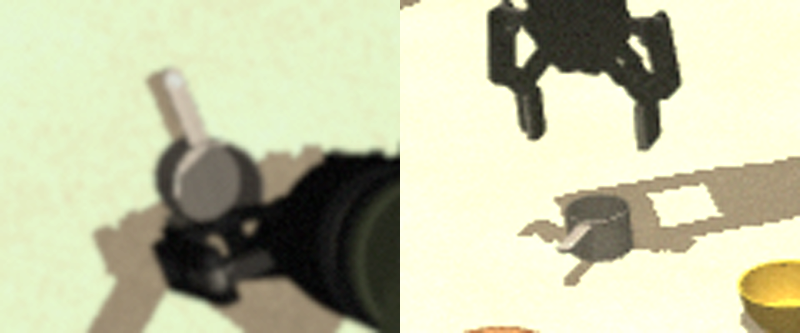

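The medium cup is clear and lies between the finger lines (scene crop (600,228), tips (530,130) and (650,140)). I'll descend.

Request:
{"op": "send_rows", "data": {"targets": [[-0.15, 0.1, 0.9, 0, 0, 0, 1], [0, 0, 0.9, 0, 0, 0, 1], [0, 0, 0.7, 0, 0, 0, 1], [0, 0, 0.5, 0, 0, 0, 1], [0, 0, 0.3, 0, 0, 0, 1], [0, 0, 0.2, 0, 0, 0, 1], [0, 0, 0, 0, 0, 0, 1], [0, 0, 0, 0, 0, 0, 1]]}}

```text
t: 19.1
tcp_pos: [0.4355, -0.3148, 0.0186]
ee_rot: [0.0, 0.98, 0.2, 0.0]
wrist_force: [-0.3, 0.2, 0.0]
gripper_width: 0.997
gripper_force: 0.0
```

```bash
python3 - <<'E'
from h import *
plan(.435,-.3135,.014,23)
E
```

```text
t 19.1 tcp [ 0.4355 -0.3148  0.0186] grip 0.997 0.0 F [-0.3  0.2  0. ]
turn [ 0.   -0.    0.01] shift [ 0.   -0.07  0.23]
```

Request:
{"op": "send_rows", "data": {"targets": [[0, 0, 0.2, 0, 0, 0, 1], [0, 0, 0, 0, 0, 0, 0.75], [0, 0, 0, 0, 0, 0, 0.65], [0, 0, 0, 0, 0, 0, 0.55], [0, 0, 0, 0, 0, 0, 0.4], [0, 0, 0, 0, 0, 0, 0.3], [0, 0, 0, 0, 0, 0, 0.3], [0, 0, 0, 0, 0, 0, 0.3]], "force": 30}}

```text
t: 20.1
tcp_pos: [0.4353, -0.3147, 0.0146]
ee_rot: [0.0, 0.98, 0.2, 0.0]
wrist_force: [-0.3, 2.1, 5.3]
gripper_width: 0.608
gripper_force: 31.7
```

```bash
python3 - <<'E'
from h import *
plan(.602,.2412,.13,23)
E
```

```text
t 20.1 tcp [ 0.4353 -0.3147  0.0146] grip 0.608 31.7 F [-0.3  2.1  5.3]
turn [ 0. -0.  0.] shift [ 18.53 -22.33  -5.77]
```

Request:
{"op": "send_rows", "data": {"targets": [[0, 0, -0.5, 0, 0, 0, 0.3], [0, 0, -1, 0, 0, 0, 0.3], [0, 0, -1, 0, 0, 0, 0.3], [0, 0, -1, 0, 0, 0, 0.3], [0, 0, -1, 0, 0, 0, 0.3], [0, 0, -1, 0, 0, 0, 0.3], [0.8, -0.97, 0, 0, 0, 0, 0.3], [0.8, -0.97, 0, 0, 0, 0, 0.3], [0.8, -0.97, 0, 0, 0, 0, 0.3], [0.8, -0.97, 0, 0, 0, 0, 0.3], [0.8, -0.97, 0, 0, 0, 0, 0.3], [0.8, -0.97, 0, 0, 0, 0, 0.3]]}}

```text
t: 21.6
tcp_pos: [0.4782, -0.1691, 0.1245]
ee_rot: [0.0, 0.98, 0.2, 0.0]
wrist_force: [1.6, 0.8, -0.9]
gripper_width: 0.609
gripper_force: 31.6
```

Request:
{"op": "send_rows", "data": {"targets": [[0.8, -0.97, 0, 0, 0, 0, 0.3], [0.8, -0.97, 0, 0, 0, 0, 0.3], [0.8, -0.97, 0, 0, 0, 0, 0.3], [0.8, -0.97, 0, 0, 0, 0, 0.3], [0.8, -0.97, 0, 0, 0, 0, 0.3], [0.8, -0.97, 0, 0, 0, 0, 0.3], [0.8, -0.97, 0, 0, 0, 0, 0.3], [0.8, -0.97, 0, 0, 0, 0, 0.3], [0.8, -0.97, 0, 0, 0, 0, 0.3], [0.8, -0.97, 0, 0, 0, 0, 0.3], [0.8, -0.97, 0, 0, 0, 0, 0.3], [0.8, -0.97, 0, 0, 0, 0, 0.3]]}}

```text
t: 23.1
tcp_pos: [0.5637, 0.1202, 0.1244]
ee_rot: [0.0, 0.98, 0.2, -0.0]
wrist_force: [0.1, 0.5, -0.8]
gripper_width: 0.61
gripper_force: 31.6
```

Request:
{"op": "send_rows", "data": {"targets": [[0.8, -0.97, 0, 0, 0, 0, 0.3], [0.8, -0.97, 0, 0, 0, 0, 0.3], [0.8, -0.97, 0, 0, 0, 0, 0.3], [0.8, -0.97, 0, 0, 0, 0, 0.3], [0.8, -0.97, 0, 0, 0, 0, 0.3], [0, 0, 1, 0, 0, 0, 0.3], [0, 0, 1, 0, 0, 0, 0.3], [0, 0, 1, 0, 0, 0, 0.3], [0, 0, 0, 0, 0, 0, 0.3], [0, 0, 0, 0, 0, 0, 0.3]]}}

```text
t: 24.35
tcp_pos: [0.5999, 0.2405, 0.0649]
ee_rot: [-0.0, 0.98, 0.2, 0.001]
wrist_force: [-0.0, 0.0, -1.0]
gripper_width: 0.609
gripper_force: 31.7
```

```bash
python3 - <<'E'
from h import *
plan(.602,.2412,.0235,23)
f=grab("top");a=cv2.convertScaleAbs(cv2.resize(f["frame"][190:290,160:280],(400,333),interpolation=2),alpha=1.8)
f=grab("scene");b=cv2.convertScaleAbs(cv2.resize(f["frame"][220:320,340:460],(400,333),interpolation=2),alpha=1.8)
cv2.imwrite("pics/f.png",np.hstack([a,b]))
E
```

```text
t 24.35 tcp [0.5999 0.2405 0.0649] grip 0.609 31.7 F [-0.  0. -1.]
turn [ 0.   -0.01  0.01] shift [0.11 0.01 2.07]
```

View pics/f.png

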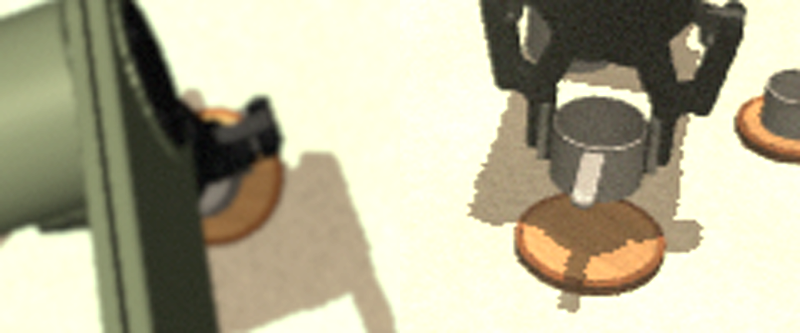

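The cup is upright above the medium coaster, with its handle toward the scene camera and the tip at crop (583,200). I'll check the in-hand offset.

```bash
python3 - <<'E'
from h import *
f=grab("scene"); d=np.array([np.cos(np.radians(23)),np.sin(np.radians(23))])
p=ray(f,394.9,280,.084)[:2]; print(p-.071*d, ray(f,399.7,257.3,.0863))
E
```

```text
[0.5990641  0.23862207] [0.60421563 0.24053501 0.0863    ]
```

Request:
{"op": "send_rows", "data": {"targets": [[0.05, 0, 0.7, 0, 0, 0, 0.3], [0, 0, 0.6, 0, 0, 0, 0.3], [0, 0, 0.4, 0, 0, 0, 0.3], [0, 0, 0.25, 0, 0, 0, 0.3], [0, 0, 0.12, 0, 0, 0, 0.3], [0, 0, 0.03, 0, 0, 0, 0.3], [0, 0, 0, 0, 0, 0, 0.3]]}}

```text
t: 25.38
tcp_pos: [0.6003, 0.2404, 0.0227]
ee_rot: [-0.0, 0.98, 0.2, 0.0]
wrist_force: [-0.3, -0.3, -0.1]
gripper_width: 0.61
gripper_force: 31.8
```

```bash
python3 - <<'E'
from h import *
plan(.602,.2412,.0228,23)
E
```

```text
t 25.38 tcp [0.6003 0.2404 0.0227] grip 0.61 31.8 F [-0.3 -0.3 -0.1]
turn [ 0.   -0.    0.01] shift [ 0.09 -0.   -0.01]
```

Request:
{"op": "send_rows", "data": {"targets": [[0, 0, 0.05, 0, 0, 0, 0.3], [0, 0, 0, 0, 0, 0, 0.3], [0, 0, 0, 0, 0, 0, 0.7], [0, 0, 0, 0, 0, 0, 1], [0, 0, 0, 0, 0, 0, 1], [0, 0, 0, 0, 0, 0, 1], [0, 0, -0.5, 0, 0, 0, 1], [0, 0, -1, 0, 0, 0, 1], [0, 0, -1, 0, 0, 0, 1], [0, 0, -1, 0, 0, 0, 1], [0, 0, -1, 0, 0, 0, 1], [0, 0, -1, 0, 0, 0, 1]]}}

```text
t: 26.88
tcp_pos: [0.6003, 0.2404, 0.1328]
ee_rot: [-0.0, 0.98, 0.2, 0.0]
wrist_force: [0.5, 0.7, -0.2]
gripper_width: 1.001
gripper_force: 0.0
```

```bash
python3 - <<'E'
from h import *
plan(.426,.120,.09,76)
E
```

```text
t 26.88 tcp [0.6003 0.2404 0.1328] grip 1.001 0.0 F [ 0.5  0.7 -0.2]
turn [ 0.   -0.01 -6.62] shift [-7.95 -7.    2.14]
```

Request:
{"op": "send_rows", "data": {"targets": [[0, 0, 0, 0, 0, -0.95, 1], [0, 0, 0, 0, 0, -0.95, 1], [0, 0, 0, 0, 0, -0.95, 1], [0, 0, 0, 0, 0, -0.95, 1], [0, 0, 0, 0, 0, -0.95, 1], [0, 0, 0, 0, 0, -0.95, 1], [0, 0, 0, 0, 0, -0.92, 1], [-1, -0.875, 0, 0, 0, 0, 1], [-1, -0.875, 0, 0, 0, 0, 1], [-1, -0.875, 0, 0, 0, 0, 1], [-1, -0.875, 0, 0, 0, 0, 1], [-1, -0.875, 0, 0, 0, 0, 1]]}}

```text
t: 28.38
tcp_pos: [0.4906, 0.1641, 0.1321]
ee_rot: [0.0, 0.788, 0.616, 0.001]
wrist_force: [0.5, -0.4, 0.8]
gripper_width: 0.998
gripper_force: 0.0
```

Request:
{"op": "send_rows", "data": {"targets": [[-1, -0.875, 0, 0, 0, 0, 1], [-1, -0.875, 0, 0, 0, 0, 1], [-0.95, -0.875, 0, 0, 0, 0, 1], [0, 0, 1, 0, 0, 0, 1], [0, 0, 1, 0, 0, 0, 1], [0, 0, 0, 0, 0, 0, 1], [0, 0, 0, 0, 0, 0, 1]]}}

```text
t: 29.25
tcp_pos: [0.4266, 0.1202, 0.0922]
ee_rot: [0.0, 0.788, 0.616, 0.001]
wrist_force: [0.5, 0.2, -0.5]
gripper_width: 0.997
gripper_force: 0.0
```

```bash
python3 - <<'E'
from h import *
plan(.426,.120,.02,76)
f=grab("top");a=cv2.convertScaleAbs(cv2.resize(f["frame"][200:380,150:350],(400,360),interpolation=2),alpha=1.8)
f=grab("scene");b=cv2.convertScaleAbs(cv2.resize(f["frame"][170:350,340:540],(400,360),interpolation=2),alpha=1.8)
cv2.imwrite("pics/g.png",np.hstack([a,b]))
E
```

```text
t 29.25 tcp [0.4266 0.1202 0.0922] grip 0.997 0.0 F [ 0.5  0.2 -0.5]
turn [ 0.01 -0.    0.  ] shift [-0.01 -0.02  3.61]
```

View pics/g.png

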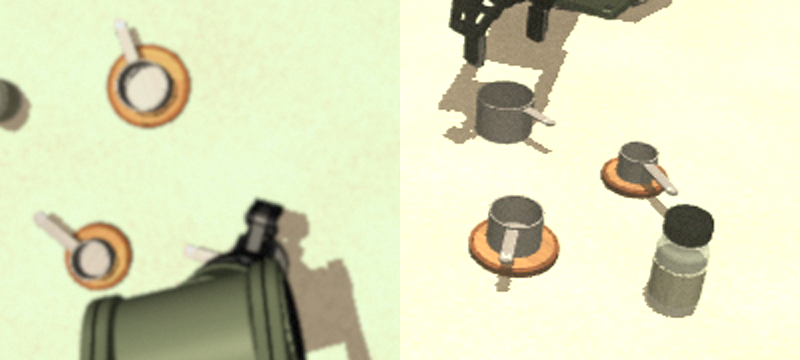

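The small cup (95,257) and medium cup (146,86) are centred on their coasters. The large cup, at scene crop (505,112), lies under the fingers, so I'll descend.

Request:
{"op": "send_rows", "data": {"targets": [[0, 0, 0.8, 0, 0, 0, 1], [0, 0, 0.8, 0, 0, 0, 1], [0, 0, 0.8, 0, 0, 0, 1], [0, 0, 0.7, 0, 0, 0, 1], [0, 0, 0.4, 0, 0, 0, 1], [0, 0, 0.2, 0, 0, 0, 1], [0, 0, 0, 0, 0, 0, 1], [0, 0, 0, 0, 0, 0, 1]]}}

```text
t: 30.35
tcp_pos: [0.4262, 0.1201, 0.0177]
ee_rot: [0.0, 0.788, 0.616, 0.0]
wrist_force: [-0.1, 0.5, 0.8]
gripper_width: 0.998
gripper_force: 0.0
```

Request:
{"op": "send_rows", "data": {"targets": [[0, 0, 0, 0, 0, 0, 0.85], [0, 0, 0, 0, 0, 0, 0.75], [0, 0, 0, 0, 0, 0, 0.65], [0, 0, 0, 0, 0, 0, 0.5], [0, 0, 0, 0, 0, 0, 0.4], [0, 0, 0, 0, 0, 0, 0.4], [0, 0, 0, 0, 0, 0, 0.4]], "force": 35}}

```text
t: 31.22
tcp_pos: [0.426, 0.12, 0.018]
ee_rot: [0.0, 0.788, 0.616, 0.0]
wrist_force: [-1.7, 0.1, 5.9]
gripper_width: 0.752
gripper_force: 36.9
```

```bash
python3 - <<'E'
from h import *
plan(.6235,-.2393,.13,76)
E
```

```text
t 31.23 tcp [0.426 0.12  0.018] grip 0.752 36.9 F [-1.7  0.1  5.9]
turn [ 0. -0.  0.] shift [-15.04  13.93  -5.6 ]
```

Request:
{"op": "send_rows", "data": {"targets": [[0, 0, -0.5, 0, 0, 0, 0.4], [0, 0, -1, 0, 0, 0, 0.4], [0, 0, -1, 0, 0, 0, 0.4], [0, 0, -1, 0, 0, 0, 0.4], [0, 0, -1, 0, 0, 0, 0.4], [0, 0, -1, 0, 0, 0, 0.4], [-0.94, 0.87, 0, 0, 0, 0, 0.4], [-0.94, 0.87, 0, 0, 0, 0, 0.4], [-0.94, 0.87, 0, 0, 0, 0, 0.4], [-0.94, 0.87, 0, 0, 0, 0, 0.4], [-0.94, 0.87, 0, 0, 0, 0, 0.4], [-0.94, 0.87, 0, 0, 0, 0, 0.4]]}}

```text
t: 32.72
tcp_pos: [0.5, -0.0155, 0.1277]
ee_rot: [0.0, 0.788, 0.616, 0.0]
wrist_force: [-0.4, 0.9, -0.8]
gripper_width: 0.754
gripper_force: 38.9
```

Request:
{"op": "send_rows", "data": {"targets": [[-0.94, 0.87, 0, 0, 0, 0, 0.4], [-0.94, 0.87, 0, 0, 0, 0, 0.4], [-0.94, 0.87, 0, 0, 0, 0, 0.4], [-0.94, 0.87, 0, 0, 0, 0, 0.4], [-0.94, 0.87, 0, 0, 0, 0, 0.4], [-0.94, 0.87, 0, 0, 0, 0, 0.4], [-0.94, 0.87, 0, 0, 0, 0, 0.4], [-0.94, 0.87, 0, 0, 0, 0, 0.4], [-0.94, 0.87, 0, 0, 0, 0, 0.4], [-0.94, 0.87, 0, 0, 0, 0, 0.4], [0, 0, 1, 0, 0, 0, 0.4], [0, 0, 1, 0, 0, 0, 0.4]]}}

```text
t: 34.22
tcp_pos: [0.6234, -0.2401, 0.0869]
ee_rot: [0.0, 0.788, 0.615, 0.0]
wrist_force: [0.5, -0.2, -1.9]
gripper_width: 0.755
gripper_force: 39.0
```

Request:
{"op": "send_rows", "data": {"targets": [[0, 0, 1, 0, 0, 0, 0.4], [0, 0, 0, 0, 0, 0, 0.4], [0, 0, 0, 0, 0, 0, 0.4]]}}

```text
t: 34.6
tcp_pos: [0.6238, -0.2396, 0.0681]
ee_rot: [0.001, 0.788, 0.616, 0.0]
wrist_force: [1.0, 0.4, -0.2]
gripper_width: 0.752
gripper_force: 39.0
```

```bash
python3 - <<'E'
from h import *
plan(.6235,-.2393,.0268,76)
f=grab("top");a=cv2.convertScaleAbs(cv2.resize(f["frame"][190:290,400:520],(400,333),interpolation=2),alpha=1.8)
f=grab("scene");b=cv2.convertScaleAbs(cv2.resize(f["frame"][150:250,160:280],(400,333),interpolation=2),alpha=1.8)
cv2.imwrite("pics/i.png",np.hstack([a,b]))
E
```

```text
t 34.6 tcp [ 0.6238 -0.2396  0.0681] grip 0.752 39.0 F [ 1.   0.4 -0.2]
turn [ 0.01  0.   -0.  ] shift [ 0.01 -0.02  2.07]
```

View pics/i.png

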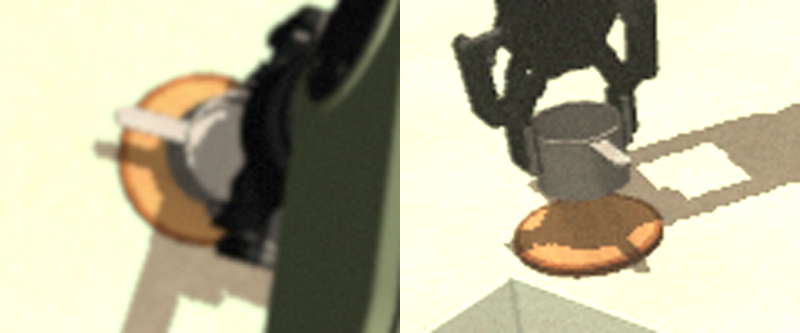

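The cup is upright above the large coaster, with the handle tip at top crop (115,117) and scene crop (631,160).

```bash
python3 - <<'E'
from h import *
d=np.array([np.cos(np.radians(76)),np.sin(np.radians(76))])
for n,u,v in(("top",434.5,225.1),("scene",229.3,198)):
    f=grab(n); print(n,ray(f,u,v,.0935)[:2]-.071*d)
E
```

```text
top [ 0.62098146 -0.23491662]
scene [ 0.62237386 -0.23512945]
```

Request:
{"op": "send_rows", "data": {"targets": [[-0.2, 0, 0.7, 0, 0, 0, 0.4], [0, 0, 0.6, 0, 0, 0, 0.4], [0, 0, 0.4, 0, 0, 0, 0.4], [0, 0, 0.25, 0, 0, 0, 0.4], [0, 0, 0.12, 0, 0, 0, 0.4], [0, 0, 0.03, 0, 0, 0, 0.4], [0, 0, 0, 0, 0, 0, 0.4]]}}

```text
t: 35.67
tcp_pos: [0.6222, -0.243, 0.026]
ee_rot: [0.0, 0.788, 0.616, 0.0]
wrist_force: [-2.4, 2.0, 4.7]
gripper_width: 0.751
gripper_force: 39.4
```

Request:
{"op": "send_rows", "data": {"targets": [[0, 0, 0.03, 0, 0, 0, 0.4], [0, 0, 0, 0, 0, 0, 0.4], [0, 0, 0, 0, 0, 0, 0.85], [0, 0, 0, 0, 0, 0, 1], [0, 0, 0, 0, 0, 0, 1], [0, 0, 0, 0, 0, 0, 1], [0, 0, -0.5, 0, 0, 0, 1], [0, 0, -1, 0, 0, 0, 1], [0, 0, -1, 0, 0, 0, 1], [0, 0, -1, 0, 0, 0, 1], [0, 0, -1, 0, 0, 0, 1], [0, 0, -1, 0, 0, 0, 1]]}}

```text
t: 37.17
tcp_pos: [0.6224, -0.2432, 0.1362]
ee_rot: [0.0, 0.788, 0.616, 0.0]
wrist_force: [0.5, 0.1, -0.3]
gripper_width: 1.0
gripper_force: 0.0
```

Request:
{"op": "send_rows", "data": {"targets": [[-1, 0, -0.5, 0, 0, 0, 1], [-1, 0, -0.5, 0, 0, 0, 1], [-1, 0.3, 0, 0, 0, 0, 1], [-1, 0.3, 0, 0, 0, 0, 1], [-1, -0.3, 0, 0, 0, 0, 1], [-1, -0.3, 0, 0, 0, 0, 1], [-1, -0.5, 0, 0, 0, 0, 1], [-1, -0.5, 0, 0, 0, 0, 1], [-1, -0.5, 0, 0, 0, 0, 1], [-1, -0.5, 0, 0, 0, 0, 1], [0, 0, 0, 0, 0, 0, 1], [0, 0, 0, 0, 0, 0, 1]]}}

```text
t: 38.67
tcp_pos: [0.5352, -0.4274, 0.1548]
ee_rot: [0.0, 0.788, 0.616, 0.0]
wrist_force: [0.2, 0.1, 0.6]
gripper_width: 0.993
gripper_force: 0.0
```

```bash
python3 - <<'E'
from h import *
f=grab("top"); cv2.imwrite("pics/j.png",cv2.convertScaleAbs(cv2.resize(f["frame"][100:380,110:530],(795,530),interpolation=2),alpha=1.8))
E
```

```text
(no output)
```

View pics/j.png

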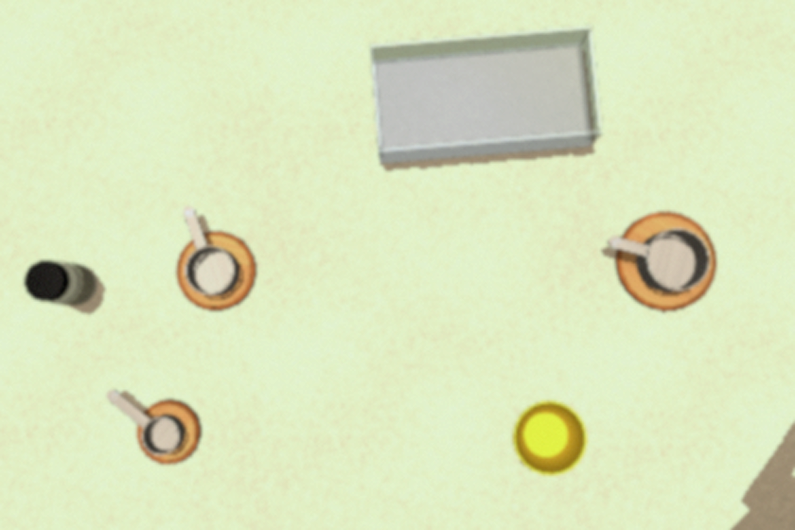

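All three cups stand on their coasters and the bystanders are unmoved. I'll check the centring with numbers.

```bash
python3 - <<'E'
from h import *
T=grab("top");S=grab("scene")
print(np.round(coasters(T),4)[:, :3])
b=[];
for n,c,H,r in(("s",(.430,.285),.036,.02),("m",(.602,.241),.044,.026),("l",(.6235,-.239),.053,.032)):
    for nm,f in(("T",T),("S",S)):
        W=world(f).reshape(-1,3); d=np.hypot(W[:,0]-c[0],W[:,1]-c[1])
        k=(d<r+.01)&(abs(W[:,2]-H)<.008); P=W[k]
        from scipy.optimize import least_squares
        q=least_squares(lambda p:np.hypot(P[:,0]-p[0],P[:,1]-p[1])-r+.001,c,loss="soft_l1",f_scale=.002).x
        print(n,nm,k.sum(),(q-c).round(4))
        K=np.array(f["camera_matrix"])
        def pr(c,r,z):
            a=np.linspace(0,6.283,60); X=np.c_[c[0]+r*np.cos(a),c[1]+r*np.sin(a),0*a+z]
            x=(X@np.array(f["R"]).T+f["t"])@K.T; return x[:,:2]/x[:,2:]
        x0=pr(c,.05,.02).mean(0).astype(int)-28; im=cv2.resize(f["frame"][x0[1]:x0[1]+56,x0[0]:x0[0]+56],(260,260),interpolation=2)
        im=cv2.convertScaleAbs(im,alpha=2)
        cv2.polylines(im,[np.int32((pr(c,r,H)-x0+.5)*260/56)],True,(255,0,0),1)
        b.append(im)
cv2.imwrite("pics/k.png",np.vstack([np.hstack(b[::2]),np.hstack(b[1::2])]))
E
```

```text
[[  0.6019   0.2412  84.2037]
 [  0.6235  -0.2393 104.2205]]
s T 146 [0.0009 0.0006]
s S 149 [ 0.0023 -0.0001]
m T 158 [ 0.0005 -0.0013]
m S 248 [ 0.0017 -0.0015]
l T 220 [-0.0006  0.0006]
l S 206 [ 0.0017 -0.0008]
```

View pics/k.png

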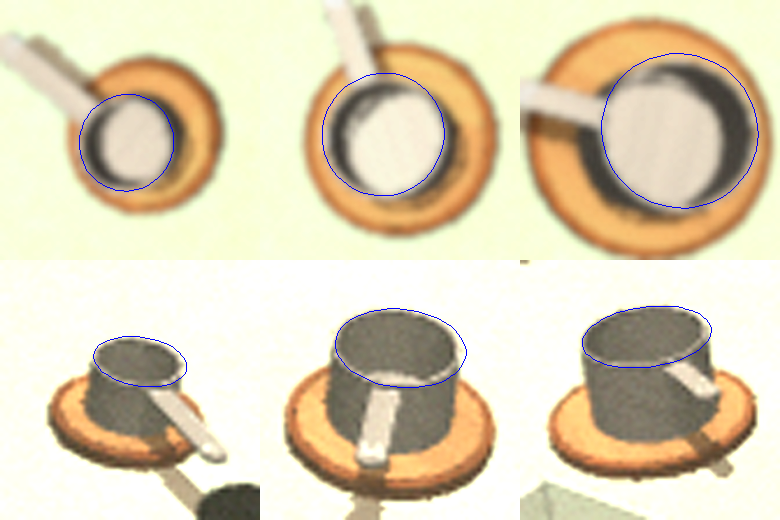

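The rims lie on the drawn coaster-centred circles (small 126,142; medium 383,134; large 679,131), and the fits put each cup within about 2–3 mm of centre, so I'm handing the job in.

```bash
python3 -c "
from workcell import arm
print(arm.close_job())"
```

```text
the job is handed in; nothing more can be done
None
```

The job is handed in: all three cups stand upright on their matching coasters, within about 3 mm of centre by the camera fits, after about 39 s of robot time and with the bowl, dish and jar left alone.

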